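# Right the fallen developing tank and stand the fresh plate in it

### The arm

A 6-joint arm with a two-finger parallel gripper is mounted at the origin on the work surface. World frame = base frame: x ahead of the robot, y to its left, z up, the work surface at z = 0. Lengths are in m, angles in rad, forces in N, time in s.
With the tool pointing down it reaches from about 0.35 to 0.975 m from the base axis. Payload 4.9 kg.
Tool frame: the origin (TCP) lies at the very end of the fingers, on their centre line; the grasp point (between the pads) lies ctrl.hold_point_z behind it (ctrl.hold_point_z is the distance from the TCP to the grasp point, in m); z points along the fingers, y is the line along which they close (so a half turn about z gives the same grasp; the last joint's range is limited). The gripper opens to 85 mm and grips with 20 to 120 N. Pads are 22 mm wide; open, the fingers measure 114 mm over their backs; the gripper's body (76 mm by 85 mm) begins 54 mm behind the grasp point. The pads swing forward as they close: fully open they stand 13 mm farther back than shut.
Start: joints at [-1.395, 0.053, 1.613, -0, 1.476, -0.119], TCP at [0.182, -0.598, 0.231] pointing down, gripper open.
Joint ranges: [-3.01, 3.01], [-1.01, 2.22], [0.06, 2.58], [-1.02, 4.17], [0.09, 2.62], [-3.14, 3.14]. Speed limits (rad/s): [2.57, 2.57, 3.14, 3.14, 3.14, 3.14].

### API

Orientations are given as a rotation vector (axis times angle).
In Python, from station import ctrl gives the robot as it stands. The module is installed in compiled form; this text tells all that it offers.
- The arm moves only by the tool jog_arm, never from a script. Its argument "deltas" is a list of rows, each a list of 3 entries, a list of its own where there are three numbers: the closure, from -1 (fully open) to 1 (shut), then the shift along the world's x, y, z scaled (see below), then the turn, a rotation vector about the world's x, y, z scaled (see below). A call has 1 to 12 rows; each row is the pose to reach, as a shift and turn from the pose commanded when the call began, turning the shorter way round; what a row does not reach only later rows make up. The controller multiplies each number of a shift by 0.4 m and each number of a turn by 180 degrees. A row lasts 1/12 s, in which the tool goes at most 41.7 mm and 7.16 degrees, less where a joint would pass 70% of its speed; a pose out of reach is approached as far as the arm can. A call with a number of a shift or a turn outside -1 to 1 is refused whole. A call with a gripper value outside its range is refused whole. The fingers move at their own pace and stop on an object; "squeeze" is the grip in N (left out, the last holds). Time passes only in rows, so rows that repeat a pose let the fingers close. It gives the time, the measured TCP pose, the force, the opening and the grip force at its end, in the units of the state.
- ctrl.get_obs(): the state, without advancing time (a new reading comes with each control period).
- ctrl.get_image(name): name is "scene" or "top" or "wrist"; returns the picture (384x512x3 uint8, red, green, blue); there is no depth.
- ctrl.get_calibration(name): a dict with "K" (3x3 intrinsics, pixels), "extrinsics" (4x4, takes a point from world to camera coordinates). Camera axes: x right, y down, z forward; pixel columns grow to the right and rows downward; lengths in m; the calibration is good to about 2 mm. A picture is of the moment at which its call begins: read the wrist's pose just before it. get_calibration takes no time and is no camera call; for the wrist camera it gives the pose at the moment of the call.
- ctrl.finish_job(): hands the job in; it is judged then, once.
The state is a dict: "t": time; "q": joint angles; "dq": joint speeds; "effort": joint torques, N m; "tool_pos": TCP position; "tool_rot": TCP orientation; "contact_force": force on the tool from outside, world axes, zero at the start; "wrist_torque": the same for the moment, N m; "opening": finger opening in m; "grip_force": force on a finger pad.
Only numpy, scipy, OpenCV 4.12 (cv2) and the standard library are available. Lean on these libraries where they do the work, as an engineer would, in place of code of your own. Each camera call takes 0.05 s, during which the arm holds its last target. There are 200 camera calls.

### The job

The empty glass developing tank has been knocked over: stand it upright on its base on the bench, keeping hold of it until it is down so the glass does not drop, then let go. Next, slide the fresh, plain white plate straight up out of the drying rack, lower it into the tank with its bottom edge still down, and let go only once that edge is at the tank's floor, so that it is left leaning steeply against the tank's wall. Leave the two used plates with coloured bands in their slots and everything else on the bench where it is.

Things in the scene. Friction and masses are not known exactly. Their poses are not given: they have to be found in the camera images.
- tank: Open-topped clear glass tank, white frosted rim, 84 mm (its x) by 66 mm (its y) by 115 mm tall (its z), about 0.36 kg. Origin: centre of its underside; z runs from underside to mouth. It starts lying on its narrow +x side, z level, upper side 84 mm above the bench; its 66 mm width can be gripped from above on the two broad faces (normal to its y). Upright on the bench its origin is at height 0.
- tank_mouth (a point): Centre of the tank's mouth, at rim level, 115 mm from the underside along the tank's z. The mouth is 77 mm (tank x) by 59 mm (tank y) clear inside the 3.5 mm walls.
- tank_floor (a point): Centre of the tank's flat inner floor, 6 mm above the underside, 109 mm below the rim.
- plate_fresh: The fresh plate: glass with a plain white coated layer, flat, 5 mm thick (its x, +x is the coated face), 50 mm wide (its y), 100 mm tall (its z), about 55 g. Origin: centre of its bottom edge. It stands upright in one of the rack's slots, its top 60 mm above the rack's rails.
- plate_fresh_top (a point): Centre of the fresh plate's top edge, 100 mm above its bottom edge along its z.
- rack: Drying rack, fixed: grey base 162 mm (its x) by 68 mm (its y), two side rails 48 mm high with nine facing pairs of upright grooves, 17 mm apart along x, each 8 mm wide, 5 mm of each plate's side edges inside. Plates stand 8 mm above the bench, faces across x, in the grooves at x = -68, 0 and +68 mm in any order. Origin: centre of the underside.
- plate_used_a: Used plate in the rack, cream layer with orange and yellow bands round its upper half, same size and origin as the fresh plate. Stays.
- plate_used_b: Used plate in the rack, cream layer with green and yellow bands round its upper half, same size and origin as the fresh plate. Stays.
- tank_lid: The tank's loose clear glass lid with a white frosted border, 92 by 74 by 6 mm, with a black knob up to 29 mm, lying on the bench. Origin: centre of the underside. Stays.
- amber_bottle: Small amber bottle with a blue cap, 58 mm in diameter, 110 mm tall, standing. Origin: centre of the underside. Stays.
- beaker: Empty glass beaker, 68 mm across the rim, 85 mm tall, standing. Origin: centre of the underside. Stays.
- wash_bottle: White wash bottle with a red cap, 62 mm in diameter, 178 mm tall with its bent spout, standing. Origin: centre of the underside. Stays.
- spatula: Thin steel lab spatula lying on the bench, 185 mm long (its x). Origin: middle of its underside. Stays.
Mind the look-alikes: they are no part of the job. Leave any purple look-alike of the plate_fresh alone. Leave any pink or yellow look-alike of the rack alone.

How it is judged:
On the way, in this order (a step that is already met when the one before it is completed fails the run):
1. The tank is brought down upright, its base within 8 mm of the bench, while the fingers still hold it (angle between tank's own z axis and vertical below 0.12 rad and height (world z) of tank below 0.008 m and contact force between the fingers and tank above 0.3 N), for 0.1 s.
2. The tank stands upright on its base on the bench, at rest and let go (angle between tank's own z axis and vertical below 0.05 rad and height (world z) of tank below 0.004 m and contact force between the fingers and tank below 0.1 N and linear speed of tank below 0.02 m/s), for 0.3 s.
3. The fresh plate is drawn straight up out of its grooves: upright, above the rack, its bottom edge over the rails, in the fingers (z of plate_fresh in the frame of rack above 0.052 m and angle between plate_fresh's own z axis and vertical below 0.3 rad and contact force between the fingers and plate_fresh above 0.3 N and x of plate_fresh in the frame of rack between -0.11 and 0.11 m and y of plate_fresh in the frame of rack between -0.05 and 0.05 m), for 0.1 s.
4. The plate's bottom edge is lowered to within 8 mm of the tank's floor while the fingers still hold it (x of plate_fresh in the frame of tank between -0.042 and 0.042 m and y of plate_fresh in the frame of tank between -0.033 and 0.033 m and z of plate_fresh in the frame of tank below 0.014 m and angle between plate_fresh's own z axis and vertical below 0.52 rad and contact force between the fingers and plate_fresh above 0.3 N), for 0.1 s.
At the end, for the whole second after the job is handed in: Tank upright on its base on the bench (within 3 degrees and 4 mm); fresh plate in it, bottom edge within 8 mm of the tank's floor, leaning on its wall 1 to 30 degrees from vertical; both at rest. Used plates within 15 mm, lid, bottles, beaker and spatula within 30 mm, of where they began (angle between tank's own z axis and vertical below 0.05 rad and height (world z) of tank below 0.004 m and x of plate_fresh in the frame of tank between -0.042 and 0.042 m and y of plate_fresh in the frame of tank between -0.033 and 0.033 m and z of plate_fresh in the frame of tank below 0.014 m and angle between plate_fresh's own z axis and vertical between 0.015 and 0.52 rad and linear speed of each of tank, plate_fresh below 0.01 m/s and angular speed of plate_fresh below 0.1 rad/s and distance of each of plate_used_a, plate_used_b from where it was at the start of the episode below 0.015 m and distance of each of tank_lid, amber_bottle, beaker, wash_bottle, spatula from where it was at the start of the episode below 0.03 m); the robot touches nothing.
It fails at once if A used plate is moved more than 15 mm (distance of any of plate_used_a, plate_used_b from where it was at the start of the episode above 0.015 m).
It fails at once if The lid, amber bottle, beaker, wash bottle or spatula is moved more than 30 mm (distance of any of tank_lid, amber_bottle, beaker, wash_bottle, spatula from where it was at the start of the episode above 0.03 m).
It also fails if it takes over 61 s, if anything falls off the work surface, if the arm or the gripper's body presses on something with over 40 N, if the wrist force passes 120 N, or if a joint passes its speed limit or range.

## Working session

There is one attempt and no reset: what is moved stays moved. The work goes in short steps, Python scripts to look and compute and a tool call to move; the robot and the scene stay as the last step left them, time stands still between calls to the robot, and variables do not carry over. Pictures are saved under pics/ and viewed, at most 10 in all, crops included, and the job is handed in when it is done.

Besides the shell and the picture viewer there is one more tool, called after "Request:" as name(argument=value, ...), one argument or row to a line, values as JSON. jog_arm: Moves the arm, as the interface text tells. Its arguments: {"type":"object","properties":{"deltas":{"type":"array","items":{"type":"array"}},"squeeze":{"type":"number"}},"required":["deltas"]}

```bash
mkdir -p pics; python3 - <<'E'
from station import ctrl
import cv2,numpy as np
for n in ("scene","top"):
    im=ctrl.get_image(n); cv2.imwrite(f"pics/{n}0.png",cv2.resize(im[:,:,::-1],(800,600),interpolation=cv2.INTER_CUBIC))
    np.save(f"pics/{n}0.npy",im)
    c=ctrl.get_calibration(n); print(n,np.round(c["K"],1).tolist(),np.round(c["extrinsics"],3).tolist())
o=ctrl.get_obs(); print(o); print(ctrl.hold_point_z)
E
```

```text
scene [[480.8, 0.0, 255.6], [0.0, 480.8, 188.0], [0.0, 0.0, 1.0]] [[0.729, 0.684, 0.015, -0.359], [0.514, -0.534, -0.671, -0.199], [-0.451, 0.497, -0.741, 1.655], [0.0, 0.0, 0.0, 1.0]]
top [[359.3, 0.0, 254.1], [0.0, 359.3, 191.5], [0.0, 0.0, 1.0]] [[0.002, -1.0, 0.007, -0.038], [-0.999, -0.002, -0.048, 0.496], [0.048, -0.007, -0.999, 1.125], [0.0, 0.0, 0.0, 1.0]]
{'t': 0.1, 'q': array([-1.39499733e+00,  5.33304310e-02,  1.61419381e+00, -1.86126856e-05,
        1.47598318e+00, -1.19015469e-01]), 'dq': array([-0.0002728 , -0.00114578, -0.00133728,  0.0017722 ,  0.00033678,
        0.0001625 ]), 'effort': array([ 1.48183412e-04, -3.94906926e+01, -3.71361959e+01, -1.28152055e-04,
        3.91023204e-03,  5.13484721e-06]), 'tool_pos': array([ 0.18148621, -0.59746844,  0.23013923]), 'tool_rot': array([-3.10562962e+00, -4.61139935e-01,  1.14404070e-04]), 'contact_force': array([ 0.53408582, -0.2921426 ,  0.52538016]), 'wrist_torque': array([ 0.00431087, -0.0161785 ,  0.00216199]), 'grip_force': 0.0, 'opening': 0.08563402620611148}
0.0187
```

View pics/scene0.png

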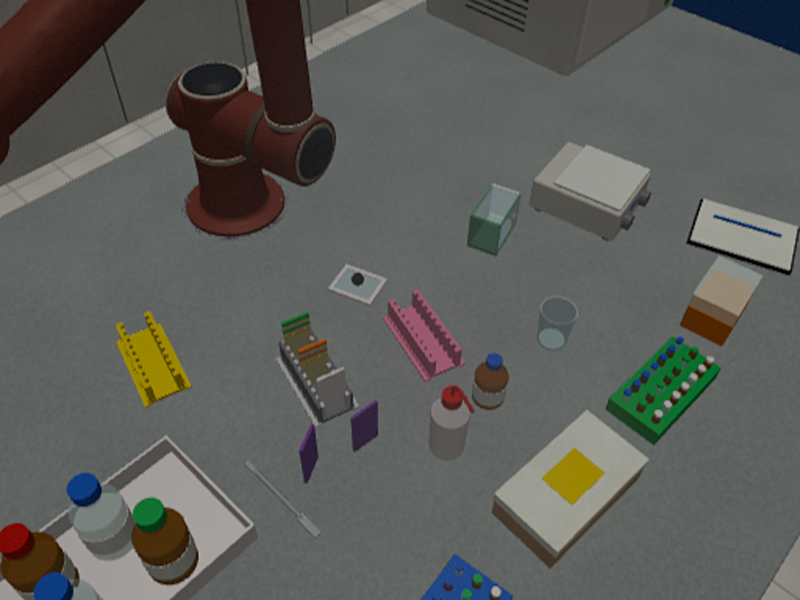

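View pics/top0.png

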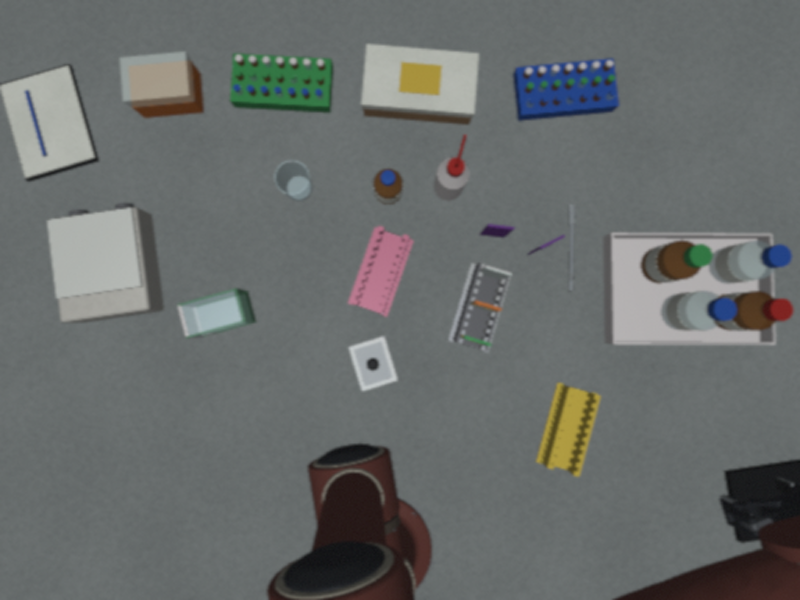

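The lying tank is at top (215,313), scene (493,220). There are three racks: grey at top (480,308), pink at (381,270) and yellow at (568,430). The grey one fits. Its plates are orange-banded (scene 315,350), green-banded (295,322) and plain white (330,390). Two purple look-alikes stand at scene (308,453) and (365,425). I'll confirm with crops.

```bash
python3 - <<'E'
import cv2,numpy as np
s=np.load("pics/scene0.npy")[:,:,::-1];t=np.load("pics/top0.npy")[:,:,::-1]
def crop(im,x,y,w,h): return cv2.resize(im[y:y+h,x:x+w],(400,300),interpolation=cv2.INTER_CUBIC)
g=np.vstack([np.hstack([crop(t,105,175,64,48),crop(t,273,160,80,60)]),np.hstack([crop(s,285,110,64,48),crop(s,165,190,80,80)[:, :]])])
cv2.imwrite("pics/c1.png",g)
E
```

```text
(no output)
```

View pics/c1.png

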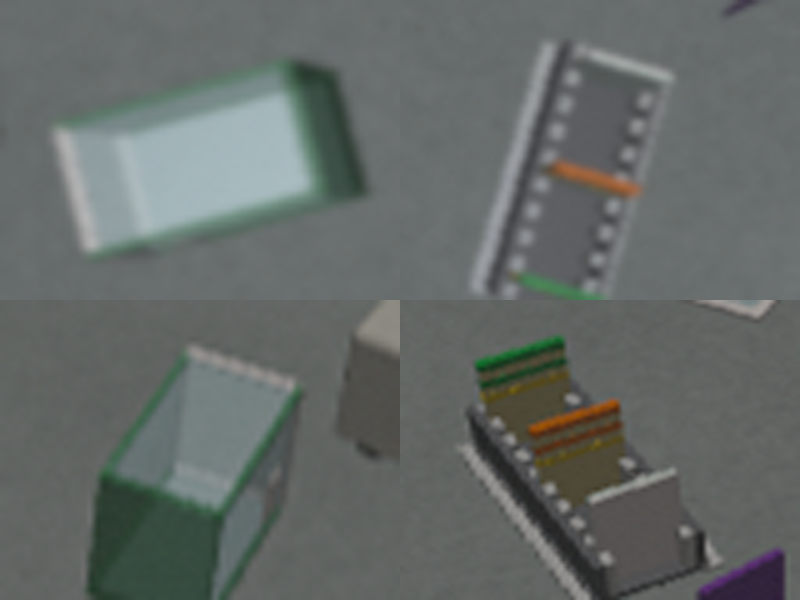

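The crops confirm it. The tank's mouth (white rim) points image-left in the top view, which is +y, and its dark base faces right. The plain white plate is the fresh one, at the rack's top-image end; orange is in the middle and green is nearest the robot.

```bash
cat > h.py <<'E'
import numpy as np,cv2
from scipy.spatial.transform import Rotation as R
from station import ctrl
def unproj(c,uv,z):
    K=c["K"];E=c["extrinsics"];uv=np.atleast_2d(uv);r=np.c_[uv,np.ones(len(uv))]@np.linalg.inv(K).T
    d=r@E[:3,:3];o=-E[:3,:3].T@E[:3,3];return o+d*((z-o[2])/d[:,2])[:,None]
def proj(c,P):
    P=np.atleast_2d(P)@c["extrinsics"][:3,:3].T+c["extrinsics"][:3,3];p=P@c["K"].T;return p[:,:2]/p[:,2:]
E
python3 - <<'E'
from h import *
np.set_printoptions(precision=4,suppress=True)
t=ctrl.get_calibration("top");s=ctrl.get_calibration("scene")
f=lambda p,sc,o:(np.array(p,float)+.5)/sc-.5+o
a=f([(55,127),(88,252),(290,62),(322,195)],6.25,(105,175)); P=unproj(t,a,.084);print("tank top",P, np.linalg.norm(P[0]-P[1]),np.linalg.norm(P[0]-P[2]))
b=f([(335,70),(365,190)],6.25,(105,175));print("base bottom",unproj(t,b,0))
# scene crop: scale 6.25 off (285,110) ; row crop starts y=300
a2=f([(190,50),(300,87),(105,172),(218,215)],6.25,(285,110));print("scene tank top",unproj(s,a2,.084))
p=f([(180,48),(272,77)],5,(273,160));print("fresh",unproj(t,p,.108))
p=f([(152,167),(238,192)],5,(273,160));print("orange",unproj(t,p,.108))
p=np.array([[191,500-300],[275,472-300]],float);p=np.c_[(p[:,0])/5-.4+165,p[:,1]/3.75-.4+190];print("fresh sc",unproj(s,p,.108))
p=np.array([[129,430-300],[219,402-300]],float);p=np.c_[(p[:,0])/5-.4+165,p[:,1]/3.75-.4+190];print("orange sc",unproj(s,p,.108))
for n,uv,z in (("lid",(373,364),.0),("wash",(452,173),.05),("purple1",(497,232),.05),("purple2",(545,245),.05)):
  print(n,unproj(t,np.array(uv)/1.5625,z))
E
```

```text
tank top [[0.4819 0.3786 0.084 ]
 [0.423  0.3619 0.084 ]
 [0.513  0.2683 0.084 ]
 [0.4501 0.2522 0.084 ]] 0.06125260575597067 0.1146166669221051
base bottom [[0.5146 0.2687 0.    ]
 [0.4533 0.2526 0.    ]]
scene tank top [[0.4206 0.3606 0.084 ]
 [0.4805 0.377  0.084 ]
 [0.4495 0.2551 0.084 ]
 [0.5104 0.2696 0.084 ]]
fresh [[ 0.5571 -0.1952  0.108 ]
 [ 0.5403 -0.2487  0.108 ]]
orange [[ 0.4878 -0.1786  0.108 ]
 [ 0.4734 -0.2284  0.108 ]]
fresh sc [[ 0.5401 -0.2471  0.108 ]
 [ 0.5538 -0.2018  0.108 ]]
orange sc [[ 0.4733 -0.2291  0.108 ]
 [ 0.4888 -0.1799  0.108 ]]
lid [[0.3649 0.011  0.    ]]
wash [[ 0.7451 -0.1456  0.05  ]]
purple1 [[ 0.6277 -0.2341  0.05  ]]
purple2 [[ 0.6022 -0.3286  0.05  ]]
```

Both cameras agree. The tank's mouth centre is (0.452,0.370) and its base centre (0.482,0.261); the fresh plate's top is at (0.548,-0.223). I'll move toward the tank and log joints so I can fit the kinematics.

Request:
jog_arm(
  deltas=[
    [-1,[0.67,0.87,0.25],[0,0,0.22]],
    [-1,[0.67,0.87,0.25],[0,0,0.22]],
    [-1,[0.67,0.87,0.25],[0,0,0.22]],
    [-1,[0.67,0.87,0.25],[0,0,0.22]],
    [-1,[0.67,0.87,0.25],[0,0,0.22]],
    [-1,[0.67,0.87,0.25],[0,0,0.22]],
    [-1,[0.67,0.87,0.25],[0,0,0.22]],
    [-1,[0.67,0.87,0.25],[0,0,0.22]],
    [-1,[0.67,0.87,0.25],[0,0,0.22]],
    [-1,[0.67,0.87,0.25],[0,0,0.22]],
    [-1,[0.67,0.87,0.25],[0,0,0.22]],
    [-1,[0.67,0.87,0.25],[0,0,0.22]],
  ],
)

```text
t: 1.1
tool_pos: [0.4525, -0.246, 0.3331]
tool_rot: [2.761, 1.495, 0.005]
contact_force: [-0.4, 0.4, -0.3]
opening: 0.0855
grip_force: 0.0
```

```bash
python3 - <<'E'
from h import *
o=ctrl.get_obs();print(o["t"],o["q"].tolist(),o["tool_pos"].tolist(),o["tool_rot"].tolist())
E
```

```text
1.1 [-0.6436637467064754, -0.25444344718682277, 1.7313234737674479, 0.0023130645808365625, 1.6621095002347814, -0.06535666209895347] [0.45253551829559063, -0.24595047813119875, 0.33309024001773524] [2.761246300888913, 1.49542090086737, 0.004992744097079467]
```

Request:
jog_arm(
  deltas=[
    [-1,[0.025,1,0],[0,0,0.2]],
    [-1,[0.025,1,0],[0,0,0.2]],
    [-1,[0.025,1,0],[0,0,0.2]],
    [-1,[0.025,1,0],[0,0,0.2]],
    [-1,[0.025,1,0],[0,0,0.2]],
    [-1,[0.025,1,0],[0,0,0.2]],
    [-1,[0.025,1,0],[0,0,0.2]],
    [-1,[0.025,1,0],[0,0,0.2]],
    [-1,[0.025,1,0],[0,0,0.2]],
    [-1,[0.025,1,0],[0,0,0.2]],
    [-1,[0.025,1,0],[0,0,0.2]],
    [-1,[0.025,1,0],[0,0,0.2]],
  ],
)

```text
t: 2.1
tool_pos: [0.4592, 0.1507, 0.3305]
tool_rot: [-2.169, -2.272, 0.002]
contact_force: [0.7, 0.1, -1.1]
opening: 0.0854
grip_force: 0.0
```

```bash
python3 - <<'E'
from h import *
o=ctrl.get_obs();print(o["t"],o["q"].tolist(),o["tool_pos"].tolist(),o["tool_rot"].tolist())
E
```

```text
2.1 [0.1633074981618724, -0.33098392365359575, 1.7967179504107211, -0.0005352453808117618, 1.6773097450481598, 0.1172342081713132] [0.4592047051416881, 0.15071520813398706, 0.33054400973453696] [-2.16943671597856, -2.271636684432957, 0.0023236952331158267]
```

```bash
cat >> h.py <<'E'
def pose(y,tilt):
    """tool y at yaw y deg, pointing down, then tilted by tilt deg about tool-y dir"""
    c=np.radians(y);Y=np.array([np.cos(c),np.sin(c),0]);Z=np.array([0,0,-1.]);M=np.c_[np.cross(Y,Z),Y,Z]
    return R.from_rotvec(np.radians(tilt)*Y)*R.from_matrix(M)
def delta(p,Rt,p0=None,R0=None):
    o=ctrl.get_obs();p0=o["tool_pos"] if p0 is None else p0;R0=R.from_rotvec(o["tool_rot"]) if R0 is None else R0
    r=(Rt*R0.inv()).as_rotvec()/np.pi;d=(np.array(p)-p0)/.4
    print("shift",np.round(d,4).tolist(),"turn",np.round(r,4).tolist(),"rows",np.linalg.norm(d)*.4/.0417,np.linalg.norm(r)*180/7.16)
E
python3 - <<'E'
from h import *
delta((.446,.39,.19),pose(15.4,-25))
E
```

```text
shift [-0.033, 0.5982, -0.3514] turn [-0.1372, -0.0222, 0.0699] rows 6.662360569897482 3.9100299250122794
```

Request:
jog_arm(
  deltas=[
    [-1,[-0.033,0.598,-0.351],[-0.137,-0.022,0.07]],
    [-1,[-0.033,0.598,-0.351],[-0.137,-0.022,0.07]],
    [-1,[-0.033,0.598,-0.351],[-0.137,-0.022,0.07]],
    [-1,[-0.033,0.598,-0.351],[-0.137,-0.022,0.07]],
    [-1,[-0.033,0.598,-0.351],[-0.137,-0.022,0.07]],
    [-1,[-0.033,0.598,-0.351],[-0.137,-0.022,0.07]],
    [-1,[-0.033,0.598,-0.351],[-0.137,-0.022,0.07]],
    [-1,[-0.033,0.598,-0.351],[-0.137,-0.022,0.07]],
    [-1,[-0.033,0.598,-0.351],[-0.137,-0.022,0.07]],
  ],
)

```text
t: 2.85
tool_pos: [0.4465, 0.3881, 0.189]
tool_rot: [1.68, 2.203, -0.376]
contact_force: [-0.0, -0.6, 0.7]
opening: 0.0857
grip_force: 0.0
```

```bash
python3 - <<'E'
from h import *
from scipy.optimize import least_squares
np.set_printoptions(precision=4,suppress=True)
o=ctrl.get_obs();print(o["t"],o["q"],o["tool_pos"])
D=[([-1.39499733,.0533304,1.61419381,-1.86e-5,1.47598318,-.119015],[.18148621,-.59746844,.23013923],[-3.10562962,-.46113994,1e-4]),
([-0.6436637467064754,-0.25444344718682277,1.7313234737674479,0.0023130645808365625,1.6621095002347814,-0.06535666209895347],[0.45253551829559063,-0.24595047813119875,0.33309024001773524],[2.761246300888913,1.49542090086737,0.004992744097079467]),
([0.1633074981618724,-0.33098392365359575,1.7967179504107211,-0.0005352453808117618,1.6773097450481598,0.1172342081713132],[0.4592047051416881,0.15071520813398706,0.33054400973453696],[-2.16943671597856,-2.271636684432957,0.0023236952331158267]),
(o["q"].tolist(),o["tool_pos"].tolist(),o["tool_rot"].tolist())]
print(D[3])
rot=lambda a,t:R.from_euler(a,t)
def rots(q,s4,s6,c): return rot('z',q[0])*rot('y',q[1]+q[2])*rot('z',s4*q[3])*rot('y',q[4])*rot('z',s6*q[5]+c)
for s4 in(1,-1):
  for s6 in(1,-1):
    for c in range(4): 
      e=[np.degrees((rots(q,s4,s6,c*np.pi/2).inv()*R.from_rotvec(r)).magnitude()) for q,p,r in D]
      if e[0]<20:print(s4,s6,c,np.array(e))
E
```

```text
2.85 [ 0.7656  0.1643  1.6092 -0.3805  1.5883  0.5341] [0.4465 0.3881 0.189 ]
([0.7656435823325506, 0.1642561792101546, 1.6091722810164721, -0.38054909646447926, 1.5883092864996817, 0.5340674599535451], [0.4464954620246427, 0.3881382000795594, 0.18900603631194063], [1.6804212767340012, 2.2026959877953245, -0.37555964785486545])
1 1 1 [0.0005 0.     0.     0.    ]
1 -1 1 [13.6381  7.4893 13.4341 61.1996]
-1 1 1 [ 0.0016  0.2651  0.0613 43.6077]
-1 -1 1 [13.6383  7.5181 13.4407 74.5277]
```

```bash
cat >> h.py <<'E'
D=[([-1.39499733,.0533304,1.61419381,-1.86e-5,1.47598318,-.119015],[.18148621,-.59746844,.23013923]),
([-0.6436637467,-0.254443447187,1.73132347377,0.00231306458,1.6621095,-0.06535666],[0.452535518,-0.245950478,0.33309024]),
([0.1633074981618724,-0.33098392365,1.79671795,-0.000535245,1.677309745,0.1172342],[0.45920470514,0.150715208,0.330544]),
([0.7656435823,0.16425617921,1.609172281,-0.3805490965,1.5883092865,0.53406746],[0.44649546,0.3881382,0.189006036])]
rot=lambda a,t:R.from_euler(a,t)
def fk(q,P):
    e,h,L2,a3,L3,d6=P;A=rot('z',q[0]);B=A*rot('y',q[1]);C=B*rot('y',q[2]);W=C*rot('z',q[3])*rot('y',q[4])
    p=A.apply([0,e,h])+B.apply([0,0,L2])+C.apply([a3,0,L3])+W.apply([0,0,d6]);return p,W*rot('z',q[5]+np.pi/2)
from scipy.optimize import least_squares
def fit(): return least_squares(lambda P:np.r_[np.concatenate([fk(q,P)[0]-p for q,p in D]),1e-4*(P-P0)],P0)
P0=np.array([.1,.2,.45,0,.45,.25])
LO=np.array([-3.01,-1.01,.06,-1.02,.09,-3.14]);HI=np.array([3.01,2.22,2.58,4.17,2.62,3.14])
def ik(p,Rt,q0,P):
    f=lambda q:np.r_[fk(q,P)[0]-p,.3*(fk(q,P)[1]*Rt.inv()).as_rotvec()]
    s=least_squares(f,np.clip(q0,LO+.01,HI-.01),bounds=(LO,HI));return s.x,np.abs(s.fun).max()
E
python3 - <<'E'
from h import *
np.set_printoptions(precision=3,suppress=True)
s=fit();print(s.x,s.fun[:12]*1e3)
q=np.array(ctrl.get_obs()["q"]);zt=np.array([-.265,.964,0])
tc=np.array([.4629,.329,.042]);o=None
q,e=ik(tc,pose(15.4,-25),q,s.x);print("grasp",q,e)
base=np.array([.5,.25,0])
for yy in (.25,.2):
  qq=q
  for tl in np.arange(-25,66,10):
    # hold point rotates with the tank
    Rt=pose(15.4,tl);b=np.array([.49,yy,.14 if tl<60 else .085]);qq,e=ik(b+Rt.apply([0,0,.0187]),Rt,qq,s.x);print(yy,tl,qq,round(e,4))
E
```

```text
[0.074 0.238 0.426 0.096 0.61  0.28 ] [ 0.  0.  0. -0.  0. -0.  0.  0.  0.  0.  0. -0.]
grasp [ 0.678  0.258  1.77  -0.412  1.319  0.555] 3.408068993682178e-10
0.25 -25 [ 0.53   0.073  1.826 -0.429  1.381  0.373] 0.0
0.25 -15 [ 0.457  0.02   1.852 -0.265  1.328  0.26 ] 0.0
0.25 -5 [ 0.378 -0.018  1.876 -0.09   1.294  0.134] 0.0
0.25 5 [ 0.295 -0.04   1.897  0.091  1.283  0.   ] 0.0
0.25 15 [ 0.211 -0.044  1.916  0.272  1.295 -0.135] 0.0
0.25 25 [ 0.132 -0.029  1.929  0.446  1.33  -0.264] 0.0
0.25 35 [ 0.059  0.004  1.939  0.608  1.383 -0.383] 0.0
0.25 45 [-0.004  0.054  1.943  0.756  1.451 -0.488] 0.0
0.25 55 [-0.055  0.119  1.942  0.89   1.531 -0.579] 0.0
0.25 65 [-0.095  0.299  1.933  1.011  1.565 -0.741] 0.0
0.2 -25 [ 0.452  0.005  1.895 -0.44   1.348  0.305] 0.0
0.2 -15 [ 0.374 -0.042  1.914 -0.27   1.308  0.181] 0.0
0.2 -5 [ 0.29  -0.073  1.929 -0.091  1.289  0.047] 0.0
0.2 5 [ 0.203 -0.086  1.942  0.091  1.293 -0.09 ] 0.0
0.2 15 [ 0.118 -0.081  1.95   0.267  1.321 -0.224] 0.0
0.2 25 [ 0.038 -0.056  1.956  0.433  1.369 -0.347] 0.0
0.2 35 [-0.035 -0.014  1.957  0.585  1.433 -0.456] 0.0
0.2 45 [-0.097  0.044  1.954  0.723  1.508 -0.551] 0.0
0.2 55 [-0.147  0.115  1.947  0.847  1.592 -0.632] 0.0
0.2 65 [-0.185  0.3    1.932  0.954  1.625 -0.781] 0.0
```

Request:
jog_arm(
  deltas=[
    [-1,[0.03,-0.1,-0.25],[0,0,0]],
    [-1,[0.03,-0.1,-0.25],[0,0,0]],
    [-1,[0.03,-0.1,-0.25],[0,0,0]],
    [-1,[0.041,-0.148,-0.3675],[0,0,0]],
    [-1,[0.041,-0.148,-0.3675],[0,0,0]],
    [-1,[0.041,-0.148,-0.3675],[0,0,0]],
    [-1,[0.041,-0.148,-0.3675],[0,0,0]],
  ],
)

```text
t: 3.43
tool_pos: [0.4639, 0.3295, 0.0456]
tool_rot: [1.684, 2.201, -0.368]
contact_force: [-0.0, 0.4, 0.7]
opening: 0.0852
grip_force: 0.0
```

Request:
jog_arm(
  deltas=[
    [1,[0,0,0],[0,0,0]],
    [1,[0,0,0],[0,0,0]],
    [1,[0,0,0],[0,0,0]],
    [1,[0,0,0],[0,0,0]],
    [1,[0,0,0],[0,0,0]],
    [1,[0,0,0],[0,0,0]],
    [1,[0,0,0],[0,0,0]],
    [1,[0,0,0],[0,0,0]],
  ],
  squeeze=45,
)

```text
t: 4.1
tool_pos: [0.4646, 0.3319, 0.0474]
tool_rot: [1.681, 2.202, -0.362]
contact_force: [-0.6, 0.9, 7.8]
opening: 0.0655
grip_force: 52.5
```

```bash
python3 - <<'E'
from h import *
np.set_printoptions(precision=4,suppress=True)
o=ctrl.get_obs();print(o["t"],o["tool_pos"],o["tool_rot"],(R.from_rotvec(o["tool_rot"])*pose(15.4,-25).inv()).as_rotvec(degrees=True))
cv2.imwrite("pics/w1.png",ctrl.get_image("wrist")[:,:,::-1])
E
```

```text
4.1 [0.4646 0.3319 0.0474] [ 1.6811  2.2016 -0.3623] [ 0.2576 -0.3412 -0.0435]
```

View pics/w1.png

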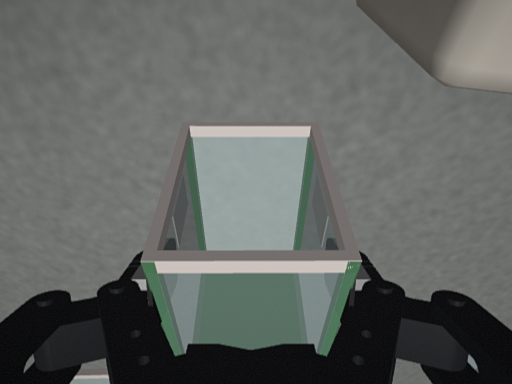

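The tank is gripped on both faces (opening 65.5 mm, 52 N), and its mouth rim is in view at about (250,190). Next: lift and rotate it 90° about the closing axis.

Request:
jog_arm(
  deltas=[
    [1,[0,0,0.08],[0,0,0]],
    [1,[0,0,0.16],[0,0,0]],
    [1,[0,-0.02,0.24],[0,0,0]],
    [1,[0,-0.05,0.32],[0.02,0.0055,0]],
    [1,[0.01,-0.08,0.32],[0.05,0.0137,0]],
    [1,[0.02,-0.1,0.32],[0.08,0.022,0]],
    [1,[0.02,-0.1,0.32],[0.11,0.0302,0]],
    [1,[0.02,-0.1,0.32],[0.14,0.0385,0]],
    [1,[0.02,-0.1,0.32],[0.17,0.0467,0]],
    [1,[0.02,-0.1,0.32],[0.2,0.055,0]],
    [1,[0.02,-0.1,0.32],[0.23,0.0632,0]],
    [1,[0.02,-0.1,0.32],[0.241,0.0663,0]],
  ],
)

```text
t: 5.15
tool_pos: [0.4707, 0.2886, 0.1715]
tool_rot: [-1.728, -2.261, -0.308]
contact_force: [-0.9, 0.2, -4.2]
opening: 0.0655
grip_force: 53.3
```

Request:
jog_arm(
  deltas=[
    [1,[0,-0.01,0],[0.03,0.0082,0]],
    [1,[0.01,-0.02,0],[0.06,0.0165,0]],
    [1,[0.02,-0.03,-0.02],[0.09,0.0247,0]],
    [1,[0.02,-0.04,-0.04],[0.12,0.033,0]],
    [1,[0.02,-0.05,-0.06],[0.15,0.0412,0]],
    [1,[0.02,-0.06,-0.08],[0.18,0.0495,0]],
    [1,[0.02,-0.06,-0.1],[0.21,0.0577,0]],
    [1,[0.02,-0.06,-0.12],[0.23,0.0632,0]],
    [1,[0.02,-0.06,-0.12],[0.241,0.0663,0]],
    [1,[0.02,-0.06,-0.12],[0.241,0.0663,0]],
    [1,[0.02,-0.06,-0.12],[0.241,0.0663,0]],
  ],
)

```text
t: 6.07
tool_pos: [0.4791, 0.2661, 0.1241]
tool_rot: [-1.279, -1.675, -0.813]
contact_force: [0.8, 0.0, -3.2]
opening: 0.0656
grip_force: 53.4
```

```bash
python3 - <<'E'
from h import *
np.set_printoptions(precision=4,suppress=True)
o=ctrl.get_obs();r=R.from_rotvec(o["tool_rot"]);print(o["t"],o["tool_pos"],r.as_matrix(),(r*pose(15.4,65).inv()).as_rotvec(degrees=True),o["grip_force"],o["contact_force"])
h=o["tool_pos"]-.0187*r.as_matrix()[:,2];print("hold",h)
s=ctrl.get_image("scene");t=ctrl.get_image("top")
c=ctrl.get_calibration("scene");u=proj(c,h)[0];print(u,proj(ctrl.get_calibration("top"),h))
x,y=(u-[48,48]).astype(int);g=cv2.resize(s[y:y+96,x:x+96],(600,600),interpolation=cv2.INTER_CUBIC);print(x,y)
cv2.imwrite("pics/s2.png",g[:,:,::-1])
E
```

```text
6.0667 [0.4791 0.2661 0.1241] [[-0.1111  0.9645 -0.2397]
 [ 0.4085  0.2642  0.8737]
 [ 0.906  -0.0008 -0.4233]] [-0.0558  0.0341 -0.0831] 53.444650769233704 [ 0.8216  0.018  -3.2444]
hold [0.4836 0.2497 0.132 ]
[310.2322 131.3363] [[152.6451 193.7604]]
262 83
```

View pics/s2.png

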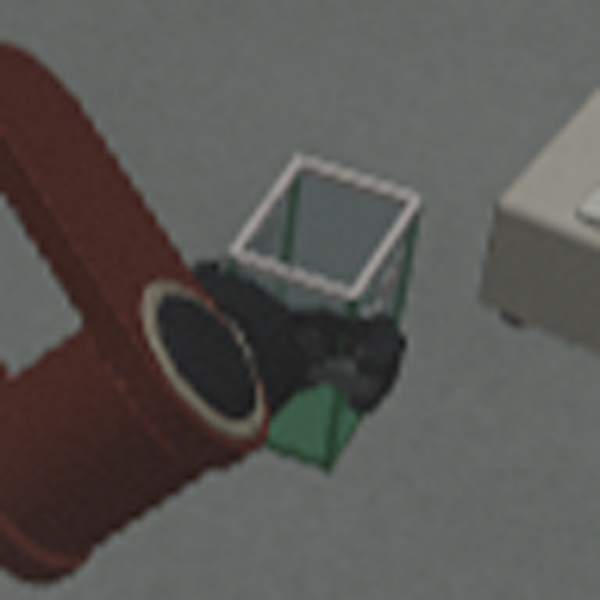

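The tank is upright in the grip, with its mouth rim at crop (235–418,157–297). I'll lower it about 50 mm.

Request:
jog_arm(
  deltas=[
    [1,[0,0,-0.03],[0,0,0]],
    [1,[0,0,-0.06],[0,0,0]],
    [1,[0,0,-0.09],[0,0,0]],
    [1,[0,0,-0.105],[0,0,0]],
    [1,[0,0,-0.112],[0,0,0]],
    [1,[0,0,-0.112],[0,0,0]],
    [1,[0,0,-0.112],[0,0,0]],
  ],
)

```text
t: 6.75
tool_pos: [0.4788, 0.266, 0.079]
tool_rot: [-1.278, -1.673, -0.814]
contact_force: [-0.1, 0.6, -4.3]
opening: 0.0653
grip_force: 53.5
```

Request:
jog_arm(
  deltas=[
    [1,[0,0,-0.005],[0,0,0]],
    [1,[0,0,-0.01],[0,0,0]],
    [1,[0,0,-0.01],[0,0,0]],
    [1,[0,0,-0.01],[0,0,0]],
  ],
)

```text
t: 7.08
tool_pos: [0.479, 0.2659, 0.0753]
tool_rot: [-1.278, -1.674, -0.814]
contact_force: [0.5, -0.1, -3.7]
opening: 0.0655
grip_force: 53.5
```

Request:
jog_arm(
  deltas=[
    [1,[0,0,-0.004],[0,0,0]],
    [1,[0,0,-0.006],[0,0,0]],
    [1,[0,0,-0.006],[0,0,0]],
    [1,[0,0,-0.006],[0,0,0]],
  ],
)

```text
t: 7.42
tool_pos: [0.4791, 0.266, 0.0753]
tool_rot: [-1.273, -1.672, -0.816]
contact_force: [-4.0, -4.0, 8.2]
opening: 0.0655
grip_force: 54.4
```

Request:
jog_arm(
  deltas=[
    [1,[0,0,-0.004],[0,0,0]],
    [1,[0,0,-0.004],[0,0,0]],
    [1,[0,0,-0.004],[0,0,0]],
  ],
)

```text
t: 7.67
tool_pos: [0.4791, 0.2661, 0.0753]
tool_rot: [-1.27, -1.671, -0.817]
contact_force: [-5.8, -7.1, 14.8]
opening: 0.0655
grip_force: 54.7
```

Request:
jog_arm(
  deltas=[
    [1,[0,0,0.004],[0,0,0]],
    [1,[0,0,0.005],[0,0,0]],
    [1,[0,0,0.005],[0,0,0]],
    [1,[0,0,0.005],[0,0,0]],
  ],
  squeeze=20,
)

```text
t: 8.0
tool_pos: [0.4792, 0.2661, 0.0753]
tool_rot: [-1.274, -1.673, -0.817]
contact_force: [-3.7, -4.4, 6.9]
opening: 0.0657
grip_force: 54.1
```

```bash
python3 - <<'E'
from h import *
o=ctrl.get_obs();r=R.from_rotvec(o["tool_rot"]);h=o["tool_pos"]-.0187*r.as_matrix()[:,2];print(o["t"],h,(r*pose(15.4,65).inv()).as_rotvec(degrees=True))
s=ctrl.get_image("scene");u=proj(ctrl.get_calibration("scene"),h)[0];x,y=(u-[48,48]).astype(int);print(x,y)
cv2.imwrite("pics/s3.png",cv2.resize(s[y:y+96,x:x+96],(600,600),interpolation=cv2.INTER_CUBIC)[:,:,::-1])
E
```

```text
8.0 [0.48365955 0.24973966 0.08309448] [ 0.25447791  0.02650738 -0.02433159]
260 95
```

View pics/s3.png

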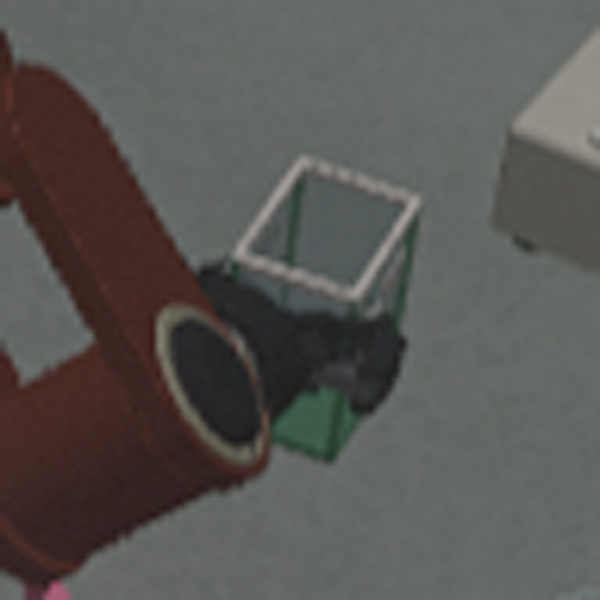

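The tank is on the bench, still held, with rim corners at crop (303,157), (418,200), (355,298) and (236,252). I'll check those numbers.

```bash
python3 - <<'E'
from h import *
np.set_printoptions(precision=4,suppress=True)
c=ctrl.get_calibration("scene")
P=unproj(c,(np.array([(303,157),(418,200),(355,298),(236,252)])+.5)/6.25-.5+[260,95],.115);print(P,P.mean(0),[np.linalg.norm(P[i]-P[i-1]) for i in range(4)])
print(unproj(c,(np.array([(330,462)])+.5)/6.25-.5+[260,95],0))
E
```

```text
[[0.4325 0.305  0.115 ]
 [0.4949 0.3192 0.115 ]
 [0.5173 0.24   0.115 ]
 [0.4544 0.2256 0.115 ]] [0.4748 0.2725 0.115 ] [np.float64(0.08243235814890902), np.float64(0.06406920485948016), np.float64(0.08229134089326197), np.float64(0.06456198242212613)]
[[0.516  0.2412 0.    ]]
```

The rim corner lies directly over the base corner, so the tank is upright. Release.

Request:
jog_arm(
  deltas=[
    [0.3,[0,0,0],[0,0,0]],
    [-0.2,[0,0,0],[0,0,0]],
    [-0.6,[0,0,0],[0,0,0]],
    [-1,[0,0,0],[0,0,0]],
    [-1,[0,0,0],[0,0,0]],
    [-1,[0,0,0],[0,0,0]],
    [-1,[0,0,0],[0,0,0]],
    [-1,[0,0,0],[0,0,0]],
    [-1,[0,0,0],[0,0,0]],
    [-1,[0,0,0],[0,0,0]],
  ],
)

```text
t: 8.88
tool_pos: [0.4788, 0.266, 0.0731]
tool_rot: [-1.278, -1.673, -0.814]
contact_force: [-0.2, 0.2, -0.6]
opening: 0.085
grip_force: 0.0
```

Request:
jog_arm(
  deltas=[
    [-1,[0.02,-0.07,0.034],[0,0,0]],
    [-1,[0.04,-0.14,0.068],[0,0,0]],
    [-1,[0.06,-0.21,0.1],[0,0,0]],
    [-1,[0.08,-0.284,0.14],[0,0,0]],
    [-1,[0.08,-0.35,0.3],[0,0,0]],
    [-1,[0.08,-0.4,0.45],[0,0,0]],
    [-1,[0.08,-0.4,0.6],[0,0,0]],
    [-1,[0.08,-0.4,0.6],[0,0,0]],
  ],
)

```text
t: 9.55
tool_pos: [0.5106, 0.1089, 0.2908]
tool_rot: [-1.279, -1.672, -0.814]
contact_force: [0.7, -0.2, -0.3]
opening: 0.0852
grip_force: 0.0
```

```bash
python3 - <<'E'
from h import *
print(ctrl.get_obs()["tool_pos"]);delta((.54,-.22,.3),pose(-16.5,0))
s=ctrl.get_image("top");cv2.imwrite("pics/t4.png",cv2.resize(s[165:261,90:218],(800,600),interpolation=cv2.INTER_CUBIC)[:,:,::-1])
E
```

```text
[0.51056827 0.10890836 0.29083657]
shift [0.0736, -0.8223, 0.0229] turn [-0.3657, 0.0035, -0.1563] rows 7.922054430280301 10.000021976619896
```

View pics/t4.png

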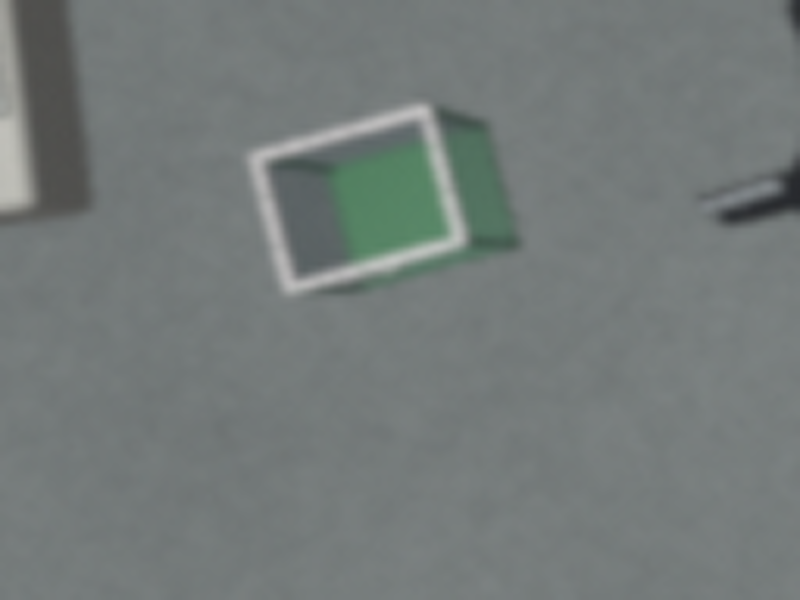

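The tank stands free and upright, with rim corners at crop (247,155), (430,103), (468,245) and (288,295). I'll compute its pose while the arm moves over the rack.

```bash
python3 - <<'E'
from h import *
np.set_printoptions(precision=4,suppress=True)
c=ctrl.get_calibration("top")
f=lambda a:(np.array(a)+.5)/6.25-.5+[90,165]
P=unproj(c,f([(247,155),(430,103),(468,245),(288,295)]),.115);print(P,P.mean(0),[np.linalg.norm(P[i]-P[i-1]) for i in range(4)])
d=(P[0]+P[3]-P[1]-P[2]);e=P[1]+P[0]-P[2]-P[3];print("yaws",np.degrees(np.arctan2(d[1],d[0])),np.degrees(np.arctan2(e[1],e[0])))
print(unproj(c,f([(490,123),(520,245)]),0))
E
```

```text
[[0.4967 0.322  0.115 ]
 [0.5208 0.2385 0.115 ]
 [0.4556 0.2202 0.115 ]
 [0.4325 0.3021 0.115 ]] [0.4764 0.2707 0.115 ] [np.float64(0.06718358553880506), np.float64(0.08695006757051986), np.float64(0.06779342353960549), np.float64(0.08514229076937285)]
yaws 105.92453635382009 16.484663116883837
[[0.5195 0.2376 0.    ]
 [0.4572 0.2214 0.    ]]
```

Request:
jog_arm(
  deltas=[
    [-0.3,[0.074,-0.822,0.02],[-0.366,0.004,-0.156]],
    [-0.3,[0.074,-0.822,0.02],[-0.366,0.004,-0.156]],
    [-0.3,[0.074,-0.822,0.02],[-0.366,0.004,-0.156]],
    [-0.3,[0.074,-0.822,0.02],[-0.366,0.004,-0.156]],
    [-0.3,[0.074,-0.822,0.02],[-0.366,0.004,-0.156]],
    [-0.3,[0.074,-0.822,0.02],[-0.366,0.004,-0.156]],
    [-0.3,[0.074,-0.822,0.02],[-0.366,0.004,-0.156]],
    [-0.3,[0.074,-0.822,0.02],[-0.366,0.004,-0.156]],
    [-0.3,[0.074,-0.822,0.02],[-0.366,0.004,-0.156]],
    [-0.3,[0.074,-0.822,0.02],[-0.366,0.004,-0.156]],
    [-0.3,[0.074,-0.822,0.02],[-0.366,0.004,-0.156]],
    [-0.3,[0.074,-0.822,0.02],[-0.366,0.004,-0.156]],
  ],
)

```text
t: 10.6
tool_pos: [0.5404, -0.2179, 0.2972]
tool_rot: [-2.511, -1.884, 0.002]
contact_force: [-0.2, 0.6, -0.5]
opening: 0.0552
grip_force: 0.0
```

```bash
python3 - <<'E'
from h import *
np.set_printoptions(precision=5,suppress=True)
c=ctrl.get_calibration("wrist");o=ctrl.get_obs();print(o["t"],o["tool_pos"],(R.from_rotvec(o["tool_rot"])*pose(-16.5,0).inv()).as_rotvec(degrees=True),o["opening"])
np.savez("pics/w5.npz",K=c["K"],E=c["extrinsics"])
s=ctrl.get_image("wrist");cv2.imwrite("pics/w5.png",cv2.resize(s,(800,600),interpolation=cv2.INTER_CUBIC)[:,:,::-1])
print(proj(c,[.548,-.223,.108])*1.5625,proj(c,[.481,-.2037,.108])*1.5625)
E
```

```text
10.6 [ 0.54042 -0.21785  0.29719] [0.06789 0.1452  0.24286] 0.05516167695208371
[[405.92264 266.58098]] [[297.47759 266.97728]]
```

View pics/w5.png

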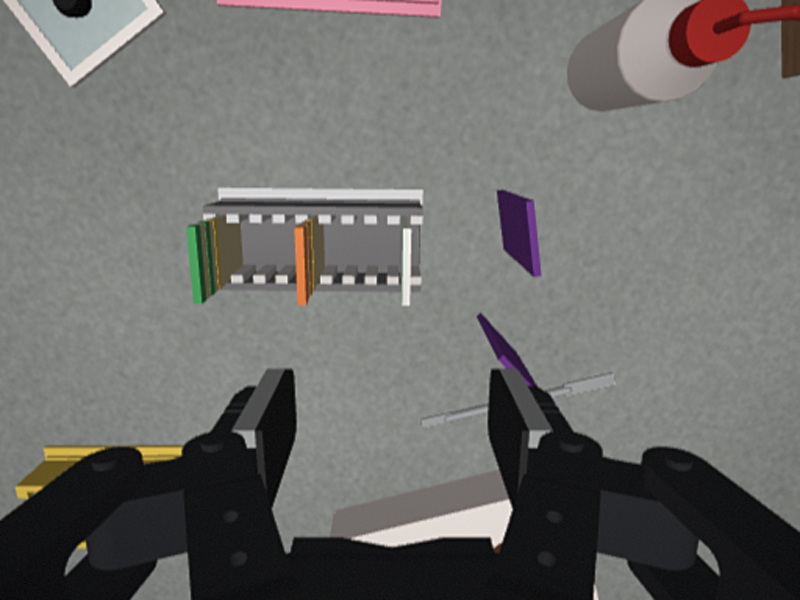

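The fresh plate's top edge is at (407,229)–(407,304), within about 1 px of the prediction and square to the closing axis. The used plates (orange 302, green 197) are clear of the fingers. Descending to grip.

Request:
jog_arm(
  deltas=[
    [-0.3,[0.021,-0.008,-0.1],[0,0,0]],
    [-0.3,[0.021,-0.008,-0.2],[0,0,0]],
    [-0.3,[0.021,-0.008,-0.3],[0,0,0]],
    [-0.3,[0.021,-0.008,-0.36],[0,0,0]],
    [-0.3,[0.021,-0.008,-0.42],[0,0,0]],
    [-0.3,[0.021,-0.008,-0.47],[0,0,0]],
    [-0.3,[0.021,-0.008,-0.51],[0,0,0]],
    [-0.3,[0.021,-0.008,-0.54],[0,0,0]],
    [-0.3,[0.021,-0.008,-0.54],[0,0,0]],
    [-0.3,[0.021,-0.008,-0.54],[0,0,0]],
  ],
)

```text
t: 11.48
tool_pos: [0.5483, -0.2225, 0.0805]
tool_rot: [-2.514, -1.879, 0.004]
contact_force: [0.1, -0.5, 0.4]
opening: 0.0555
grip_force: 0.0
```

Request:
jog_arm(
  deltas=[
    [0.2,[0,0,0],[0,0,0]],
    [0.4,[0,0,0],[0,0,0]],
    [0.6,[0,0,0],[0,0,0]],
    [0.8,[0,0,0],[0,0,0]],
    [1,[0,0,0],[0,0,0]],
    [1,[0,0,0],[0,0,0]],
    [1,[0,0,0],[0,0,0]],
    [1,[0,0,0],[0,0,0]],
    [1,[0,0,0],[0,0,0]],
    [1,[0,0,0],[0,0,0]],
  ],
  squeeze=30,
)

```text
t: 12.32
tool_pos: [0.5494, -0.2226, 0.0823]
tool_rot: [2.516, 1.881, -0.003]
contact_force: [-0.3, 0.7, 5.6]
opening: 0.0042
grip_force: 32.3
```

Request:
jog_arm(
  deltas=[
    [1,[0,0,0.03],[0,0,0]],
    [1,[0,0,0.06],[0,0,0]],
    [1,[0,0,0.09],[0,0,0]],
    [1,[0,0,0.13],[0,0,0]],
    [1,[0,0,0.17],[0,0,0]],
    [1,[0,0,0.22],[0,0,0]],
    [1,[0,0,0.28],[0,0,0]],
    [1,[0,0,0.34],[0,0,0]],
    [1,[0,0,0.4],[0,0,0]],
    [1,[0,0,0.4],[0,0,0]],
  ],
)

```text
t: 13.15
tool_pos: [0.5513, -0.2237, 0.2492]
tool_rot: [2.508, 1.876, 0.004]
contact_force: [1.3, -1.0, 0.1]
opening: 0.0043
grip_force: 31.5
```

```bash
python3 - <<'E'
from h import *
np.set_printoptions(precision=5,suppress=True)
o=ctrl.get_obs();print(o["t"],o["tool_pos"],o["grip_force"],o["opening"])
s=ctrl.get_image("scene");u=proj(ctrl.get_calibration("scene"),o["tool_pos"]-[0,0,.04])[0];x,y=(u-[48,36]).astype(int);print(x,y)
cv2.imwrite("pics/s6.png",cv2.resize(s[y:y+72,x:x+96],(800,600),interpolation=cv2.INTER_CUBIC)[:,:,::-1])
delta((.48,.16,.25),pose(15.6,0));delta((.4756,.2716,.25),pose(15.6,0))
E
```

```text
13.15 [ 0.55132 -0.22366  0.24923] 31.461181640625 0.0043203626456209685
162 178
shift [-0.1762, 0.9581, 0.0092] turn [0.001, 0.0018, 0.1779] rows 9.344712277928185 4.4738300225936305
shift [-0.1872, 1.2371, 0.0092] turn [0.001, 0.0018, 0.1779] rows 12.001845345346872 4.4738300225936305
```

View pics/s6.png

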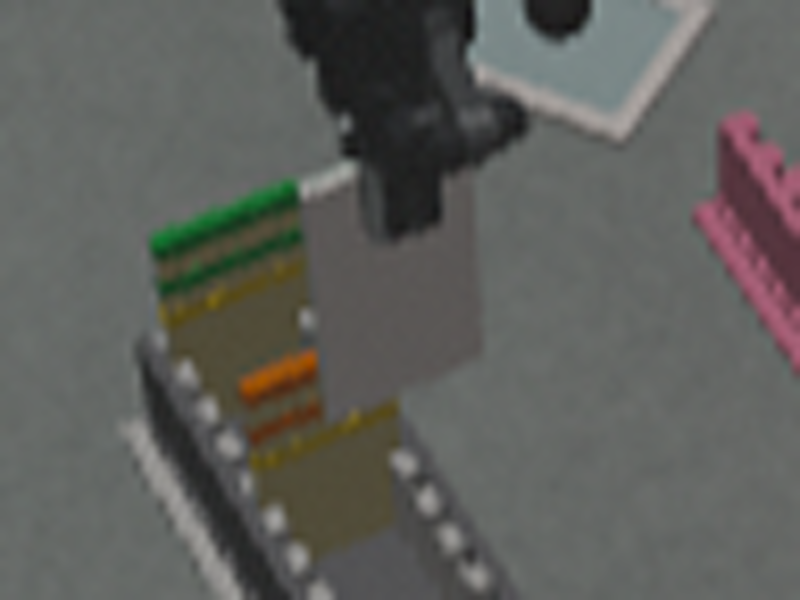

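The white plate is held upright and fully clear above the rack, with its bottom edge at about crop (325–480,350–415). Both used plates are still in their slots. Carrying it to the tank.

Request:
jog_arm(
  deltas=[
    [1,[-0.01,0.08,0.02],[0,0,0.01]],
    [1,[-0.02,0.17,0.04],[0,0,0.03]],
    [1,[-0.04,0.26,0.04],[0,0,0.06]],
    [1,[-0.05,0.35,0.04],[0,0,0.09]],
    [1,[-0.06,0.44,0.04],[0,0,0.12]],
    [1,[-0.08,0.53,0.04],[0,0,0.15]],
    [1,[-0.09,0.62,0.04],[0,0,0.178]],
    [1,[-0.1,0.71,0.04],[0,0,0.178]],
    [1,[-0.11,0.79,0.04],[0,0,0.178]],
    [1,[-0.12,0.86,0.04],[0,0,0.178]],
    [1,[-0.13,0.9,0.04],[0,0,0.178]],
    [1,[-0.13,0.9,0.04],[0,0,0.178]],
  ],
)

```text
t: 14.2
tool_pos: [0.4953, 0.1404, 0.256]
tool_rot: [-1.892, -2.504, 0.005]
contact_force: [-0.4, 0.2, -0.6]
opening: 0.0046
grip_force: 31.4
```

Request:
jog_arm(
  deltas=[
    [1,[-0.01,0.07,0],[0,0,0]],
    [1,[-0.02,0.14,0],[0,0,0]],
    [1,[-0.03,0.22,0],[-0.001,0.003,0]],
    [1,[-0.035,0.29,0],[-0.002,0.006,0]],
    [1,[-0.04,0.33,0],[-0.003,0.01,0]],
    [1,[-0.04,0.34,0],[-0.003,0.01,0]],
    [1,[-0.04,0.34,0],[-0.003,0.01,0]],
    [1,[-0.04,0.34,0],[-0.003,0.01,0]],
    [1,[-0.04,0.34,0],[-0.003,0.01,0]],
    [1,[-0.04,0.34,0],[-0.003,0.01,0]],
  ],
)

```text
t: 15.03
tool_pos: [0.481, 0.2725, 0.2572]
tool_rot: [-1.889, -2.485, 0.046]
contact_force: [0.2, -0.5, -1.4]
opening: 0.0044
grip_force: 31.4
```

```bash
python3 - <<'E'
from h import *
np.set_printoptions(precision=5,suppress=True)
im=ctrl.get_image("wrist");c=ctrl.get_calibration("wrist");np.save("pics/w7.npy",im)
o=ctrl.get_obs();print(o["t"],o["tool_pos"],o["grip_force"],o["opening"])
Rt=R.from_rotvec(np.radians(2)*np.array([-.269,.963,0]))*pose(15.6,0)
delta((.4804,.2729,.25),Rt);print((R.from_rotvec(o["tool_rot"])*pose(15.6,0).inv()).as_rotvec(degrees=True))
# predicted rim corners
a=np.array([.963,.269,0]);b=np.array([-.269,.963,0]);m=np.array([.4756,.2716,.115])
C=np.array([m+i*.033*a+j*.042*b for i,j in((1,1),(1,-1),(-1,-1),(-1,1))]);uv=proj(c,C);print(uv*1.5625)
cv2.imwrite("pics/w7.png",cv2.resize(im,(800,600),interpolation=cv2.INTER_CUBIC)[:,:,::-1])
E
```

```text
15.0833 [0.48102 0.27261 0.25722] 31.393940448760986 0.004264908837494492
shift [-0.0016, 0.0007, -0.018] turn [0.0006, 0.0001, 0.0004] rows 0.17389498373664425 0.019815814909543164
[-0.65205  1.89958 -0.08016]
[[451.69434 201.56851]
 [447.48588 349.33012]
 [333.24778 348.15257]
 [328.14694 201.45507]]
```

Request:
jog_arm(
  deltas=[
    [1,[-0.001,0,-0.04],[0,0,0]],
    [1,[-0.001,0,-0.08],[0,0,0]],
    [1,[-0.001,0,-0.12],[0,0,0]],
    [1,[-0.001,0,-0.16],[0,0,0]],
    [1,[-0.001,0,-0.2],[0,0,0]],
    [1,[-0.001,0,-0.24],[0,0,0]],
    [1,[-0.001,0,-0.28],[0,0,0]],
    [1,[-0.001,0,-0.31],[0,0,0]],
    [1,[-0.001,0,-0.31],[0,0,0]],
    [1,[-0.001,0,-0.31],[0,0,0]],
  ],
)

```text
t: 15.92
tool_pos: [0.4801, 0.2732, 0.1328]
tool_rot: [-1.887, -2.485, 0.047]
contact_force: [0.0, -0.1, 0.1]
opening: 0.0047
grip_force: 31.4
```

Request:
jog_arm(
  deltas=[
    [1,[0,0,-0.02],[0,0,0]],
    [1,[0,0,-0.04],[0,0,0]],
    [1,[0,0,-0.06],[0,0,0]],
    [1,[0,0,-0.08],[0,0,0]],
    [1,[0,0,-0.09],[0,0,0]],
    [1,[0,0,-0.09],[0,0,0]],
    [1,[0,0,-0.09],[0,0,0]],
  ],
)

```text
t: 16.5
tool_pos: [0.4801, 0.2736, 0.0967]
tool_rot: [-1.887, -2.486, 0.047]
contact_force: [-0.5, 0.8, -0.3]
opening: 0.0047
grip_force: 31.4
```

Request:
jog_arm(
  deltas=[
    [1,[0,0,-0.01],[0,0,0]],
    [1,[0,0,-0.02],[0,0,0]],
    [1,[0,0,-0.028],[0,0,0]],
    [1,[0,0,-0.034],[0,0,0]],
    [1,[0,0,-0.034],[0,0,0]],
    [1,[0,0,-0.034],[0,0,0]],
  ],
)

```text
t: 17.0
tool_pos: [0.4802, 0.2736, 0.0834]
tool_rot: [-1.887, -2.486, 0.046]
contact_force: [-0.8, 0.5, -1.1]
opening: 0.0044
grip_force: 31.4
```

Request:
jog_arm(
  deltas=[
    [1,[0,0,-0.003],[0,0,0]],
    [1,[0,0,-0.006],[0,0,0]],
    [1,[0,0,-0.006],[0,0,0]],
    [1,[0,0,-0.006],[0,0,0]],
  ],
)

```text
t: 17.33
tool_pos: [0.4804, 0.2737, 0.0812]
tool_rot: [-1.887, -2.486, 0.046]
contact_force: [-0.0, 0.1, -0.9]
opening: 0.0043
grip_force: 31.4
```

Request:
jog_arm(
  deltas=[
    [1,[0,0,-0.003],[0,0,0]],
    [1,[0,0,-0.006],[0,0,0]],
    [1,[0,0,-0.006],[0,0,0]],
    [1,[0,0,-0.006],[0,0,0]],
  ],
)

```text
t: 17.67
tool_pos: [0.481, 0.2739, 0.0802]
tool_rot: [-1.887, -2.487, 0.044]
contact_force: [-2.3, -0.6, 5.6]
opening: 0.0046
grip_force: 32.4
```

Request:
jog_arm(
  deltas=[
    [1,[0,0,-0.003],[0,0,0]],
    [1,[0,0,-0.003],[0,0,0]],
    [1,[0,0,-0.003],[0,0,0]],
  ],
)

```text
t: 17.92
tool_pos: [0.4813, 0.274, 0.0802]
tool_rot: [-1.887, -2.487, 0.044]
contact_force: [-3.2, -1.6, 10.7]
opening: 0.0039
grip_force: 33.3
```

The plate touches the floor at TCP 0.080, exactly as predicted. I'll ease off a little, open slightly and withdraw upward.

Request:
jog_arm(
  deltas=[
    [1,[0,0,0.003],[0,0,0]],
    [0.86,[0,0,0.004],[0,0,0]],
    [0.8,[0,0,0.004],[0,0,0]],
    [0.75,[0,0,0.004],[0,0,0]],
    [0.72,[0,0,0.004],[0,0,0]],
    [0.72,[0,0,0.004],[0,0,0]],
    [0.72,[0,0,0.004],[0,0,0]],
    [0.72,[0,0,0.004],[0,0,0]],
  ],
)

```text
t: 18.58
tool_pos: [0.4803, 0.2737, 0.079]
tool_rot: [-1.887, -2.486, 0.046]
contact_force: [-1.1, 0.2, 0.9]
opening: 0.0116
grip_force: 0.0
```

Request:
jog_arm(
  deltas=[
    [0.72,[0,0,0.01],[0,0,0]],
    [0.72,[0,0,0.02],[0,0,0]],
    [0.72,[0,0,0.03],[0,0,0]],
    [0.72,[0,0,0.04],[0,0,0]],
    [0.72,[0,0,0.05],[0,0,0]],
    [0.72,[0,0,0.06],[0,0,0]],
    [0.72,[0,0,0.07],[0,0,0]],
    [0.72,[0,0,0.08],[0,0,0]],
    [0.72,[0,0,0.1],[0,0,0]],
    [0.72,[0,0,0.12],[0,0,0]],
    [0.72,[0,0,0.14],[0,0,0]],
    [0.72,[0,0,0.14],[0,0,0]],
  ],
)

```text
t: 19.58
tool_pos: [0.4817, 0.2743, 0.1379]
tool_rot: [-1.888, -2.488, 0.04]
contact_force: [0.8, 0.2, 0.4]
opening: 0.012
grip_force: 0.0
```

Now clear the view and check.

Request:
jog_arm(
  deltas=[
    [0.72,[0,-0.04,0.1],[0,0,0]],
    [0.72,[0,-0.14,0.2],[0,0,0]],
    [0.72,[0,-0.24,0.3],[0,0,0]],
    [0.72,[0,-0.34,0.35],[0,0,0]],
    [0.72,[0,-0.44,0.35],[0,0,0]],
    [0.72,[0,-0.5,0.35],[0,0,0]],
    [0.72,[0,-0.5,0.35],[0,0,0]],
    [0.72,[0,-0.5,0.35],[0,0,0]],
  ],
)

```text
t: 20.25
tool_pos: [0.4808, 0.0714, 0.2762]
tool_rot: [-1.894, -2.484, 0.044]
contact_force: [0.1, 0.4, -0.3]
opening: 0.0117
grip_force: 0.0
```

```bash
python3 - <<'E'
from h import *
s=ctrl.get_image("scene");t=ctrl.get_image("top");w=ctrl.get_image("wrist")
z=lambda im,x,y,w,h:cv2.resize(im[y:y+h,x:x+w],(400,300),interpolation=cv2.INTER_CUBIC)
g=np.vstack([np.hstack([z(s,275,100,80,60),z(t,105,168,80,60)]),np.hstack([cv2.resize(w,(400,300)),z(s,0,0,512,384)])])
cv2.imwrite("pics/f.png",g[:,:,::-1])
E
```

```text
(no output)
```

View pics/f.png

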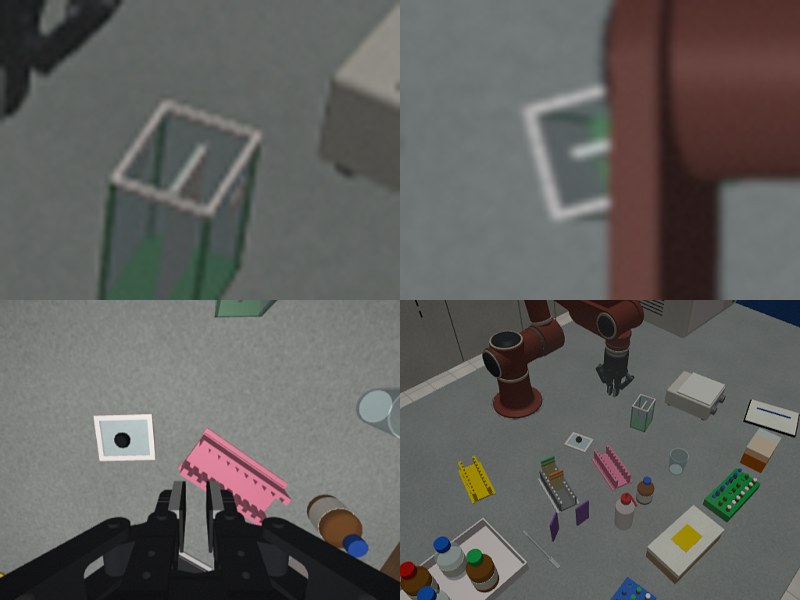

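In the crops the plate is in the tank, with its top edge at scene crop (175,192)–(204,147). That looks near mid-mouth, so I'll compute its position: it may be balancing upright rather than leaning.

```bash
python3 - <<'E'
from h import *
np.set_printoptions(precision=4,suppress=True)
c=ctrl.get_calibration("scene")
f=lambda a:(np.array(a)+.5)/5-.5+[275,100]
P=unproj(c,f([(175,192),(204,147)]),.105);rim=unproj(c,f([(166,101),(261,134),(211,213),(111,179)]),.115)
m=rim.mean(0);e=rim[1]+rim[2]-rim[0]-rim[3];e/=np.linalg.norm(e);b=rim[0]+rim[1]-rim[2]-rim[3];b/=np.linalg.norm(b)
print(m,e,"plate along a:",(P-m)@e,"along b:",(P-m)@b)
s=ctrl.get_image("scene");print(ctrl.get_obs()["t"])
E
```

```text
[0.475  0.2721 0.115 ] [0.9636 0.2675 0.    ] plate along a: [0.0029 0.0022] along b: [-0.0236  0.024 ]
20.45
```

The plate is standing balanced at about +2.5 mm from centre, so it isn't leaning yet. I'll re-enter with the fingers loosely either side and nudge the top toward the wall.

Request:
jog_arm(
  deltas=[
    [0.62,[0,0.1,0],[0,0,0]],
    [0.62,[0,0.2,0],[0.001,-0.003,0]],
    [0.62,[0,0.3,0],[0.002,-0.006,0]],
    [0.62,[-0.005,0.4,0],[0.003,-0.01,0]],
    [0.62,[-0.0085,0.48,-0.04],[0.003,-0.01,0]],
    [0.62,[-0.0085,0.5035,-0.1],[0.003,-0.01,0]],
    [0.62,[-0.0085,0.5035,-0.18],[0.003,-0.01,0]],
    [0.62,[-0.0085,0.5035,-0.25],[0.003,-0.01,0]],
    [0.62,[-0.0085,0.5035,-0.3],[0.003,-0.01,0]],
    [0.62,[-0.0085,0.5035,-0.32],[0.003,-0.01,0]],
    [0.62,[-0.0085,0.5035,-0.32],[0.003,-0.01,0]],
    [0.62,[-0.0085,0.5035,-0.32],[0.003,-0.01,0]],
  ],
)

```text
t: 21.45
tool_pos: [0.4768, 0.2759, 0.1475]
tool_rot: [-1.897, -2.503, 0.004]
contact_force: [-1.3, 0.6, 0.4]
opening: 0.0166
grip_force: 0.0
```

```bash
python3 - <<'E'
from h import *
o=ctrl.get_obs();print(o["t"],o["opening"]);delta((.4774,.2728,.085),pose(15.6,0))
E
```

```text
21.45 0.01657591495558679
shift [0.0015, -0.0077, -0.1561] turn [0.0006, -0.0007, -0.0004] rows 1.4996830253536828 0.024635435766870453
```

Request:
jog_arm(
  deltas=[
    [0.62,[0.0015,-0.006,0],[0,0,0]],
    [0.62,[0.0015,-0.006,-0.02],[0,0,0]],
    [0.62,[0.0015,-0.006,-0.05],[0,0,0]],
    [0.62,[0.0015,-0.006,-0.08],[0,0,0]],
    [0.62,[0.0015,-0.006,-0.11],[0,0,0]],
    [0.62,[0.0015,-0.006,-0.14],[0,0,0]],
    [0.62,[0.0015,-0.006,-0.15],[0,0,0]],
    [0.72,[0.0015,-0.006,-0.15],[0,0,0]],
    [0.8,[0.0015,-0.006,-0.15],[0,0,0]],
    [0.8,[0.0015,-0.006,-0.15],[0,0,0]],
    [0.8,[0.0015,-0.006,-0.15],[0,0,0]],
  ],
)

```text
t: 22.37
tool_pos: [0.4783, 0.273, 0.0881]
tool_rot: [1.899, 2.502, -0.002]
contact_force: [-0.3, -0.1, -0.1]
opening: 0.0089
grip_force: 0.0
```

Request:
jog_arm(
  deltas=[
    [0.8,[0.003,0.001,0],[0,0,0]],
    [0.8,[0.006,0.0017,0],[0,0,0]],
    [0.8,[0.009,0.0025,0],[0,0,0]],
    [0.8,[0.012,0.0034,0],[0,0,0]],
    [0.8,[0.015,0.0042,0],[0,0,0]],
    [0.8,[0.018,0.005,0],[0,0,0]],
    [0.8,[0.018,0.005,0],[0,0,0]],
    [0.8,[0.018,0.005,0],[0,0,0]],
  ],
)

```text
t: 23.03
tool_pos: [0.4848, 0.2747, 0.0872]
tool_rot: [-1.899, -2.502, 0.004]
contact_force: [0.4, -0.6, 0.0]
opening: 0.009
grip_force: 0.0
```

Request:
jog_arm(
  deltas=[
    [0.8,[0,0,0.008],[0,0,0]],
    [0.8,[0,0,0.016],[0,0,0]],
    [0.8,[0,0,0.024],[0,0,0]],
    [0.8,[0,0,0.032],[0,0,0]],
    [0.8,[0,0,0.04],[0,0,0]],
    [0.8,[0,0,0.048],[0,0,0]],
    [0.8,[0,0,0.056],[0,0,0]],
    [0.8,[0,0,0.064],[0,0,0]],
    [0.8,[0,0,0.08],[0,0,0]],
    [0.8,[0,0,0.12],[0,0,0]],
    [0.8,[0,0,0.18],[0,0,0]],
    [0.8,[0,0,0.25],[0,0,0]],
  ],
)

```text
t: 24.03
tool_pos: [0.4836, 0.2742, 0.1866]
tool_rot: [-1.898, -2.501, 0.009]
contact_force: [0.6, 0.7, 0.4]
opening: 0.0084
grip_force: 0.0
```

Request:
jog_arm(
  deltas=[
    [0.8,[0,-0.1,0.1],[0,0,0]],
    [0.8,[0,-0.2,0.18],[0,0,0]],
    [0.8,[0,-0.3,0.22],[0,0,0]],
    [0.8,[0,-0.4,0.22],[0,0,0]],
    [0.8,[0,-0.5,0.22],[0,0,0]],
    [0.8,[0,-0.6,0.22],[0,0,0]],
    [0.8,[0,-0.7,0.22],[0,0,0]],
    [0.8,[0,-0.75,0.22],[0,0,0]],
    [0.8,[0,-0.75,0.22],[0,0,0]],
    [0.8,[0,-0.75,0.22],[0,0,0]],
  ],
)

```text
t: 24.87
tool_pos: [0.4847, -0.0268, 0.2756]
tool_rot: [-1.904, -2.498, 0.003]
contact_force: [-0.4, 0.2, -0.3]
opening: 0.0087
grip_force: 0.0
```

```bash
python3 - <<'E'
from h import *
np.set_printoptions(precision=1,suppress=True,linewidth=200)
a=np.array([.9636,.2675,0]);b=np.array([-.2675,.9636,0]);m=np.array([.475,.2721,0])
X=np.arange(-28,29,2)
for n in ("scene","top"):
    im=cv2.GaussianBlur(ctrl.get_image(n),(3,3),0);c=ctrl.get_calibration(n);g=im.mean(2).astype(np.float32)
    # brightness along tank-y at plate-top height, averaged over plate width
    v=[]
    for x in X:
        uv=proj(c,[m+x/1e3*a+y*b+[0,0,.105] for y in np.linspace(-.018,.018,9)]).astype(np.float32)
        v.append(np.mean(cv2.remap(g,uv[:,:1].copy(),uv[:,1:].copy(),1)))
    print(n);print(np.c_[X,v].T)
    ob=np.load(f"pics/{n}0.npy").astype(int);print([ (nm,int(abs(ob-ctrl.get_image(n).astype(int)).max(2)[int(p[1])-14:int(p[1])+14,int(p[0])-14:int(p[0])+14].mean())) for nm,p in {"scene":(("lid",(229,182)),("orange",(202,225)),("amber",(314,243)),("wash",(287,270)),("beaker",(356,206)),("spatula",(181,319))),"top":(("lid",(239,233)),("orange",(312,196)),("amber",(248,118)),("wash",(289,111)),("beaker",(187,115)),("spatula",(366,160)))}[n]])
E
```

```text
scene
[[-28.  -26.  -24.  -22.  -20.  -18.  -16.  -14.  -12.  -10.   -8.   -6.   -4.   -2.    0.    2.    4.    6.    8.   10.   12.   14.   16.   18.   20.   22.   24.   26.   28. ]
 [ 81.   77.   75.6  75.3  75.5  76.1  77.1  79.   81.6  84.3  86.1  87.   87.2  87.2  87.2  87.1  87.2  87.3  87.3  87.2  87.1  87.   86.8  86.9  89.3  97.8 112.5 125.2 126.5]]
[('lid', 2), ('orange', 2), ('amber', 2), ('wash', 2), ('beaker', 2), ('spatula', 2)]
top
[[-28.  -26.  -24.  -22.  -20.  -18.  -16.  -14.  -12.  -10.   -8.   -6.   -4.   -2.    0.    2.    4.    6.    8.   10.   12.   14.   16.   18.   20.   22.   24.   26.   28. ]
 [155.5 140.7 121.9 107.9 101.3  99.3  98.9  98.9  99.2 100.  101.1 102.3 103.2 103.8 104.  104.3 104.6 105.1 105.7 106.3 107.  107.7 108.3 109.1 111.3 117.  127.  139.6 151.5]]
[('lid', 14), ('orange', 7), ('amber', 6), ('wash', 7), ('beaker', 8), ('spatula', 7)]
```

The plate now leans to the +a wall, with its top edge at about +26 mm and no other object changed. I'll check that its bottom edge hasn't slid, using the green floor in the top view.

```bash
python3 - <<'E'
from h import *
np.set_printoptions(precision=0,suppress=True,linewidth=220)
a=np.array([.9636,.2675,0]);b=np.array([-.2675,.9636,0]);m=np.array([.475,.2721,0]);X=np.arange(-30,31,3)
for n in("top","scene"):
  im=ctrl.get_image(n).astype(np.float32);c=ctrl.get_calibration(n);G=im[:,:,1]-im[:,:,0];print(n);print(X)
  for y in (-.032,-.02,-.01,0,.01,.02,.034):
    uv=proj(c,[m+x/1e3*a+y*b+[0,0,.006] for x in X]).astype(np.float32);print(y,cv2.remap(G,uv[:,:1].copy(),uv[:,1:].copy(),1).ravel())
  for A in (10,14,20,28,33): # predicted plate edge points (mid) for lean A with top at +26
    t=np.radians(A);xb=.026-.1*np.sin(t);print(A,round(xb*1e3,1),proj(c,[m+xb*a+[0,0,.006],m+.026*a+[0,0,.006+.1*np.cos(t)]]).ravel())
  o=proj(c,m+[0,0,.06])[0].astype(int)-[24,24];cv2.imwrite(f"pics/z{n}.png",im[o[1]:o[1]+48,o[0]:o[0]+48]);
E
```

```text
top
[-30 -27 -24 -21 -18 -15 -12  -9  -6  -3   0   3   6   9  12  15  18  21  24  27  30]
-0.032 [20. 22. 24. 28. 30. 30. 30. 30. 30. 30. 30. 29. 29. 29. 29. 29. 29. 30. 30. 29. 26.]
-0.02 [23. 25. 16.  8.  6.  8.  9.  9.  8.  9.  7.  4.  1.  2.  5.  7.  8.  9.  9.  9.  8.]
-0.01 [23. 22. 12.  9. 18. 30. 34. 35. 35. 32. 24. 14.  8.  6.  6.  6.  6.  5.  5.  7. 10.]
0 [24. 22. 12.  8. 18. 34. 43. 43. 43. 41. 31. 15.  9.  8.  8.  8.  8.  7.  8.  8.  8.]
0.01 [24. 21. 11.  8. 19. 34. 42. 42. 42. 39. 31. 15. 10.  8.  8.  8.  8.  8.  8.  8.  9.]
0.02 [20. 13.  6.  5. 19. 35. 42. 43. 43. 40. 30. 15.  8.  8.  7.  7.  8.  8.  8.  8.  8.]
0.034 [19. 12.  6.  7. 19. 33. 40. 41. 40. 41. 41. 40. 39. 35. 30. 21. 13.  9.  8.  8.  8.]
10 8.6 [156. 195. 145. 188.]
14 1.8 [156. 198. 145. 188.]
20 -8.2 [157. 201. 146. 189.]
28 -20.9 [158. 204. 146. 189.]
33 -28.5 [159. 207. 147. 189.]
scene
[-30 -27 -24 -21 -18 -15 -12  -9  -6  -3   0   3   6   9  12  15  18  21  24  27  30]
-0.032 [25. 30. 30. 29. 29. 30. 31. 30. 30. 31. 30. 30. 29. 29. 30. 31. 30. 29. 28. 24. 24.]
-0.02 [26. 29. 30. 30. 30. 29. 30. 29. 30. 25. 12.  9. 25. 30. 30. 30. 30. 28. 22. 26. 29.]
-0.01 [26. 29. 29. 30. 30. 29. 30. 29. 30. 23.  9. 10. 26. 31. 30. 30. 26. 23. 25. 29. 30.]
0 [25. 29. 30. 31. 30. 30. 30. 29. 32. 18.  7. 12. 26. 32. 31. 27. 22. 25. 30. 31. 30.]
0.01 [25. 29. 30. 31. 29. 30. 30. 30. 30. 19.  6. 14. 27. 31. 27. 23. 28. 29. 29. 30. 29.]
0.02 [25. 29. 30. 30. 30. 30. 31. 30. 27. 15.  5. 13. 27. 27. 24. 26. 30. 29. 30. 30. 29.]
0.034 [22. 27. 30. 29. 31. 30. 29. 28. 24.  9.  5. 16. 24. 24. 27. 28. 29. 30. 29. 28. 25.]
10 8.6 [311. 157. 319. 136.]
14 1.8 [309. 156. 319. 136.]
20 -8.2 [306. 155. 319. 137.]
28 -20.9 [303. 154. 319. 138.]
33 -28.5 [301. 153. 319. 140.][ WARN:0@0.609] global loadsave.cpp:1063 imwrite_ Unsupported depth image for selected encoder is fallbacked to CV_8U.
```

The bottom edge sits at about +1 mm in both views, so the lean is about 14° against the wall. The tank is upright and the arm is clear, so I'll hand in.

```bash
python3 -c "
from station import ctrl
print(ctrl.finish_job())"
```

```text
the job is handed in; nothing more can be done
None
```

The job is handed in at about 25 s with no verdict returned: the tank is upright on its base and the fresh plate is in it, bottom edge on the floor and leaning about 14° on the wall (it first stood balanced after release, so I nudged it over), and the used plates and other items looked unmoved.

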